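# Vent and remove a radiator pressure cap

## Robot

A 6-joint arm with a two-finger parallel gripper is mounted at the origin on the work surface. World frame = base frame: x ahead of the robot, y to its left, z up, the work surface at z = 0. Lengths are in m, angles in rad, forces in N, time in s.
With the tool pointing down it reaches from about 0.3 to 0.75 m from the base axis. Payload 8.5 kg.
Tool frame: the origin (TCP) lies midway between the tips of the shut fingers; the grasp point (between the pads) lies arm.pinch_z behind it (arm.pinch_z is the distance from the TCP to the grasp point, in m); z points along the fingers, y is the line along which they close (so a half turn about z gives the same grasp; the last joint's range is limited). The gripper opens to 85 mm and grips with 20 to 120 N. Pads are 22 mm wide; open, the fingers measure 114 mm over their backs; the gripper's body (76 mm by 85 mm) begins 54 mm behind the grasp point. The pads swing forward as they close: fully open they stand 13 mm farther back than shut.
Start: joints at [0.977, 0.381, 1.297, -0, 1.464, -0.215], TCP at [0.203, 0.511, 0.231] pointing down, gripper open.
Joint ranges: [-3.11, 3.11], [-0.89, 2.33], [0.22, 2.48], [-1.42, 4.56], [0.17, 2.85], [-2.88, 2.88]. Speed limits (rad/s): [2.39, 2.39, 3.14, 3.14, 3.14, 3.14].

## Interface

Orientations are given as a unit quaternion [w, x, y, z].
In Python, from bench import arm gives the robot as it stands.
- The arm moves only by the tool arm_command, never from a script. Its argument "moves" is one flat list of numbers, 4 for each row, row after row: the shift along the tool's x, y, z in m, then the turn about the tool's z in rad. A call has 1 to 20 rows; each row shifts and turns the commanded pose from where the row before left it, along the tool's axes as they then stand; what a row does not reach is not made up. A row lasts 1/8 s, in which the tool goes at most 62.5 mm and 10.7 degrees, less where a joint would pass 70% of its speed; a pose out of reach is approached as far as the arm can. A call with a gripper value outside its range is refused whole. "gripper" is the gripper command: -1 is fully open, 1 is shut, values between are in proportion, set as the call begins (left out, the last holds). The fingers move at their own pace and stop on an object; the grip force is fixed at half the most. Time passes only in rows, so rows that do not move let the fingers close. It gives the time, the measured TCP pose, the force, the opening and the grip force at its end, in the units of the state.
- arm.observe(): the state, without advancing time (a new reading comes with each control period).
- arm.snapshot(name): name is "scene" or "top" or "wrist"; returns the picture (420x560x3 uint8, red, green, blue); there is no depth.
- arm.camera_info(name): a dict with "fov_y" (degrees; the focal length in pixels is half the picture's height over the tangent of half this angle, whatever the lens; pixels are square), "cx", "cy" (the principal point, pixels), "D" ([k1, k2, p1, p2, k3] as OpenCV has them; the pictures are not rectified), "camera_from_world" (4x4, takes a point from world to camera coordinates). Camera axes: x right, y down, z forward; pixel columns grow to the right and rows downward; lengths in m; the calibration is good to about 2 mm. A picture is of the moment at which its call begins: read the wrist's pose just before it. camera_info takes no time and is no camera call; for the wrist camera it gives the pose at the moment of the call.
- arm.close_job(): hands the job in; it is judged then, once.
The state is a dict: "t": time; "joint_pos": joint angles; "joint_velocities": joint speeds; "joint_efforts": joint torques, N m; "position": TCP position; "tcp_rot": TCP orientation; "ft_force": force on the tool from outside, world axes, zero at the start; "torque": the same for the moment, N m; "gripper_width": finger opening in m; "finger_force": force on a finger pad.
Only numpy, scipy, OpenCV 4.12 (cv2) and the standard library are available. Lean on these libraries where they do the work, as an engineer would, in place of code of your own. Each camera call takes 0.05 s, during which the arm holds its last target. There are 200 camera calls.

## Task

Take the pressure cap off the returned cooling radiator: turn it anticlockwise until you feel its first stop, hold it lightly against the stop for about two seconds to vent, then press it down no harder than it takes, turn on past the stop and lift it off. Set the cap down gently, upright, in the empty compartment of the grey parts tray, let go, and leave the other things where they are.

Things in the scene. Friction and masses are not known exactly. Their poses are not given: they have to be found in the camera images.
- radiator: aluminium radiator, 275 x 54 mm, standing upright on a plywood board 170 x 320 x 15 mm, two black 120 mm fans on its far side; it does not move. Origin: centre of the board's underside, z up, y along the tank. Flat top of the tank at z 195 mm; the filler neck stands on it at x 20, y 75 mm, near one end. The small brass bleed screw at the other end stays as it is.
- cap: dark grey plastic pressure cap on the filler neck, a disc of 62 mm diameter and 22 mm height (skirt and top) with an upright grip rib on top. Origin: centre of the skirt's lower edge, z up; y runs along the rib. About 0.1 kg. Starts closed, its y axis 0 to 0.2 rad anticlockwise of the radiator's y axis, skirt edge at radiator z 204 mm.
- cap_top (a point): point on the cap's axis on the upper face of its disc, 22 mm above the cap's origin; the grip rib, 12 mm thick, 48 mm long along the cap's y, rises 24 mm from here
- first_stop: hidden teeth and rim of the neck. Origin on the neck's axis, 208 mm above the radiator's; z up; y: about the rib's direction at the first stop, 0.6 rad anticlockwise (from above) of the radiator's y; the true stop lies up to 0.12 rad either side, to be felt. It holds till the cap is pressed down 2 to 6 mm (differs by neck); 1.6 mm further the cap bottoms hard on the rim. 0.5 N m forces the stop.
- neck (a point): centre of the neck's mouth, 17 mm above the tank. The closed cap's spring lifts it with 7 N, plus 1 N per mm pressed: 11 to 15 N when it bottoms; 18 N is surely enough, 32 N bends the rim. Turning takes 0.05 to 0.2 N m. Held down from the stop on, it is free by 1.25 rad anticlockwise of the radiator's y, springs up 2 mm and lifts straight off. It turns on freely to 2 rad.
- tray: grey plastic parts tray, 240 (x) x 150 (y) x 28 mm high, walls 4 mm, one divider across the middle makes a near and a far compartment of 114 x 142 mm; it does not move. Origin: centre of its underside. The far compartment (+x) holds a drain plug and a hose clamp.
- tray_near (a point): centre of the floor of the empty compartment, on the tray's robot side (59 mm from the tray's centre), 4 mm above the bench; axes as the tray's
- drain_plug: brass drain plug, 24 mm diameter, 24 mm high, in the tray's far compartment; leave it
- hose_clamp: steel hose clamp, ring of 32 mm diameter, 11 mm high, in the tray's far compartment; leave it
- dust_plug: black plastic dust plug, 28 mm diameter, 22 mm high, on the board before the radiator; leave it
- screwdriver: screwdriver, about 200 mm long, lying towards the left side of the bench; leave it
- reel: white component reel, 179 mm diameter, 12 mm high, flat on the bench; leave it
- tape_roll: roll of packing tape, 104 mm diameter, 48 mm high; leave it
- scanner: hand barcode scanner lying on the bench, about 185 mm long; leave it
- small_carton: small carton, 100 x 150 x 60 mm, at the back of the bench; leave it
Things that resemble listed ones, but are neither listed nor needed, are in the scene too. What is meant by the cap is not green, and is the smaller of those in its own colour.

How it is judged:
By the outcome, as a careful person would: the job done as asked, in the order asked, and still so for the second after the job is handed in, with the robot touching nothing.
It also fails if it takes over 72 s, if anything falls off the work surface, if the arm or the gripper's body presses on something with over 40 N, if the wrist force passes 120 N, or if a joint passes its speed limit or range.

## Working session

There is one attempt and no reset: what is moved stays moved. The work goes in short steps, Python scripts to look and compute and a tool call to move; the robot and the scene stay as the last step left them, time stands still between calls to the robot, and variables do not carry over. Pictures are saved under pics/ and viewed, at most 10 in all, crops included, and the job is handed in when it is done.

Besides the shell and the picture viewer there is one more tool, called by a JSON object that holds its "fn" and its "kwargs", one argument or row to a line. arm_command: Moves the arm, as the interface text tells. Its arguments: {"type":"object","properties":{"moves":{"type":"array","items":{"type":"number"}},"gripper":{"type":"number"}},"required":["moves"]}

```bash
mkdir -p pics; ls; python3 - <<'E'
from bench import arm
import cv2,numpy as np
for n in ("scene","top"):
    i=arm.snapshot(n); cv2.imwrite(f"pics/{n}0.png",i[...,::-1])
    c=arm.camera_info(n); print(n,c["fov_y"],c["cx"],c["cy"],c["D"]); print(np.round(c["camera_from_world"],3).tolist())
print(arm.observe(),arm.pinch_z)
E
```

```text
pics
scene 55.43345066704382 276.5458691717258 211.17113532464006 [-0.06898998  0.          0.          0.          0.        ]
[[-0.877, 0.48, 0.002, 0.52], [0.411, 0.754, -0.513, -0.133], [-0.248, -0.449, -0.859, 1.354], [0.0, 0.0, 0.0, 1.0]]
top 48.98251225150844 286.2784441430621 209.75093011257482 [-0.15100892  0.          0.          0.          0.        ]
[[-0.02, -1.0, 0.006, -0.021], [-0.98, 0.018, -0.196, 0.59], [0.196, -0.01, -0.98, 1.394], [0.0, 0.0, 0.0, 1.0]]
{'t': 0.1, 'joint_pos': array([ 9.76681891e-01,  3.81138346e-01,  1.29816832e+00, -1.64094641e-05,
        1.46363047e+00, -2.15290918e-01]), 'joint_velocities': array([ 0.00043087, -0.00137354, -0.00373424,  0.00021961,  0.0013068 ,
        0.00056878]), 'joint_efforts': array([ 3.93243274e-03, -4.49216080e+01, -2.31660104e+01, -1.13249901e-04,
        3.67125176e-03, -2.06178242e-05]), 'position': array([0.20325099, 0.51077404, 0.23077392]), 'tcp_rot': array([-2.57194996e-04,  1.88280297e-01,  9.82115104e-01, -6.21151849e-04]), 'ft_force': array([-1.00039053,  0.23513563, -0.51019164]), 'torque': array([-0.02564432, -0.00458834, -0.04348978]), 'finger_force': 0.0, 'gripper_width': 0.08566635727935683} 0.0187
```

View pics/scene0.png

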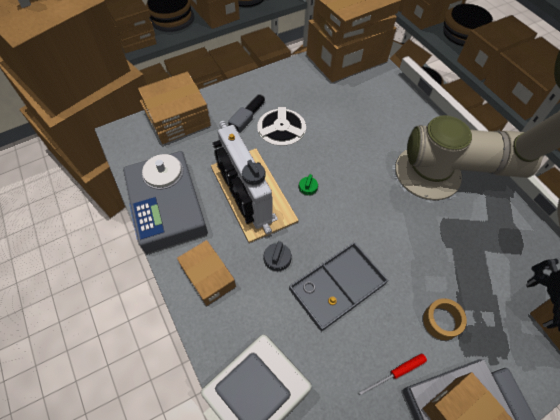

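View pics/top0.png

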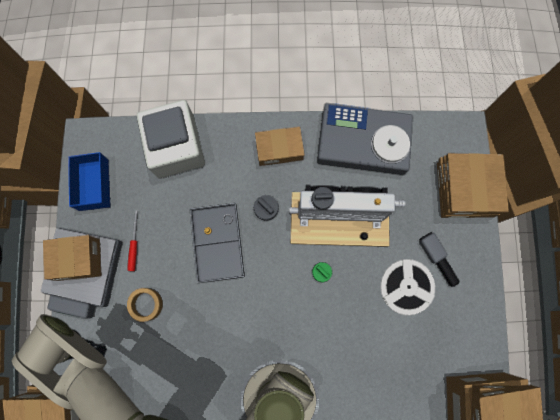

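The top view shows three caps: a dark one on the radiator neck at (322,197), a larger dark one on the bench at (266,208) and a green one at (322,272). The cap on the neck fits: it is not green, it's the smaller of the two dark ones, and it sits on the neck. The tray is at about (218,243), and its near compartment at about (220,262) is empty.

```bash
cat > h.py <<'E'
from bench import arm
import cv2,numpy as np
from scipy.spatial.transform import Rotation as R
def cam(n):
    c=arm.camera_info(n); f=210/np.tan(np.radians(c["fov_y"])/2)
    return np.array([[f,0,c["cx"]],[0,f,c["cy"]],[0,0,1]]),np.array(c["D"]),np.array(c["camera_from_world"])
def rays(C,uv):
    K,D,T=C; u=cv2.undistortPoints(np.array(uv,float).reshape(-1,1,2),K,D)[:,0]
    return -T[:3,:3].T@T[:3,3], np.c_[u,np.ones(len(u))]@T[:3,:3]
def plane(C,uv,z):
    o,d=rays(C,uv); return o+d*((z-o[2])/d[:,2])[:,None]
def proj(C,P):
    K,D,T=C; return cv2.projectPoints(np.array(P,float).reshape(-1,1,3),cv2.Rodrigues(T[:3,:3])[0],T[:3,3],K,D)[0][:,0]
def tri(C1,p1,C2,p2):
    A=np.zeros((3,3));b=np.zeros(3)
    for C,p in((C1,p1),(C2,p2)):
        o,d=rays(C,[p]);d=d[0]/np.linalg.norm(d[0]);M=np.eye(3)-np.outer(d,d);A+=M;b+=M@o
    return np.linalg.solve(A,b)
def st():
    s=arm.observe();q=s["tcp_rot"];r=R.from_quat(np.r_[q[1:],q[0]])
    return s,r.as_matrix()
E
python3 - <<'E'
from h import *
C=cam("top");S=cam("scene")
print("cap",plane(C,[(322,198)],.235),tri(C,(322,198),S,(254,172)))
i=cv2.imread("pics/top0.png")
print("tray corners",plane(C,[(192,209),(237,204),(244,277),(198,282)],.028).round(3).tolist())
print("board corners near",plane(C,[(291,245),(389,246)],.015).round(3).tolist(),"tank ends",plane(C,[(300,205),(393,203)],.195).round(3).tolist())
print("bench cap diam",plane(C,[(254,208),(279,208)],.022).round(3).tolist(),"cap",plane(C,[(310,198),(335,198)],.226).round(3).tolist())
s,M=st();print(M.round(2).tolist(), cam("wrist")[2].round(3).tolist())
c1=cv2.resize(i[170:300,180:340],None,fx=3.5,fy=3.5,interpolation=cv2.INTER_CUBIC)
cv2.imwrite("pics/crop1.png",c1)
E
```

```text
cap [[ 0.5851591  -0.13047464  0.235     ]] [ 0.58888465 -0.1323859   0.22265992]
tray corners [[0.603, 0.272, 0.028], [0.617, 0.126, 0.028], [0.382, 0.104, 0.028], [0.369, 0.25, 0.028]]
board corners near [[0.482, -0.046, 0.015], [0.472, -0.362, 0.015]] tank ends [[0.575, -0.07, 0.195], [0.576, -0.339, 0.195]]
bench cap diam [[0.604, 0.072, 0.022], [0.603, -0.009, 0.022]] cap [[0.588, -0.098, 0.226], [0.587, -0.168, 0.226]]
[[-0.93, 0.37, -0.0], [0.37, 0.93, -0.0], [0.0, -0.0, -1.0]] [[0.369, 0.929, -0.002, -0.55], [0.879, -0.348, 0.326, -0.043], [0.302, -0.122, -0.945, 0.38], [0.0, 0.0, 0.0, 1.0]]
```

View pics/crop1.png

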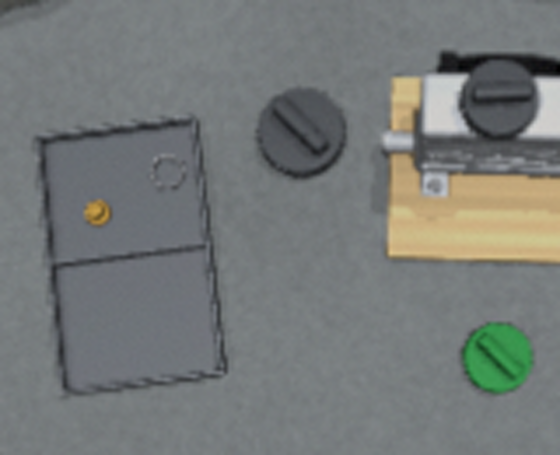

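The crop shows the neck cap (500,98 in the crop) clearly smaller than the dark bench cap (300,132), about 65 mm against about 80 mm, so the neck cap is the one. Its rib lies close to the tank direction. I'll go above it and look with the wrist camera.

{"fn": "arm_command", "kwargs": {
  "moves": [0,0,-0.045,0,0,0,-0.045,0,-0.03,-0.02,-0.04,0,-0.0375,-0.029,0,0,-0.0375,-0.029,0,0,-0.0375,-0.029,0,0,-0.0375,-0.029,0,0,-0.0375,-0.029,0,0,-0.0375,-0.029,0,0,-0.0375,-0.029,0,0,-0.0375,-0.029,0,0,-0.0375,-0.029,0,0,-0.0375,-0.029,0,0,-0.0375,-0.029,0,0,-0.0375,-0.029,0,0,-0.0375,-0.029,0,0,-0.0375,-0.029,0,0,-0.0375,-0.029,0,0]
}}

```text
t: 2.35
position: [0.5862, -0.1323, 0.3609]
tcp_rot: [-0.0, 0.188, 0.982, 0.0]
ft_force: [1.0, 0.4, 1.1]
gripper_width: 0.0854
finger_force: 0.0
```

{"fn": "arm_command", "kwargs": {
  "moves": [0,0,0,0.16,0,0,0,0.16,0,0,0,0.16,0,0,0,0.16,0,0,0,0.16,0,0,0,0.16,0,0,0,0.13,0,0,0,0,0,0,0,0]
}}

```text
t: 3.48
position: [0.5856, -0.1308, 0.3611]
tcp_rot: [-0.0, 0.669, 0.743, -0.0]
ft_force: [0.7, 1.0, 0.1]
gripper_width: 0.0854
finger_force: 0.0
```

```bash
python3 - <<'E'
from h import *
s,M=st();np.save("w1_M.npy",M);C=cam("wrist");i=arm.snapshot("wrist");cv2.imwrite("pics/w1.png",i[...,::-1])
import pickle;pickle.dump(C,open("w1.pkl","wb"))
print(s["t"],s["position"],M.round(3).tolist(),s["joint_pos"].round(2),s["ft_force"],s["torque"])
print(proj(C,[(.587,-.132,.226),(.587,-.132,.25)]))
E
```

```text
3.475 [ 0.58561281 -0.13083611  0.36109612] [[-0.104, 0.995, -0.0], [0.995, 0.104, 0.0], [0.0, -0.0, -1.0]] [-0.42  0.43  0.86  0.    1.86 -0.52] [0.72370617 0.99530571 0.14952647] [-0.0054225   0.04499719  0.01231734]
[[283.54139387 202.88457737]
 [283.62324339 210.84321403]]
```

View pics/w1.png

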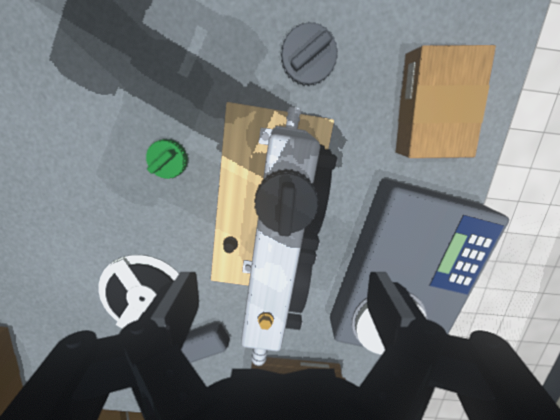

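The wrist view shows the dark cap at (286,202) on the tank with its rib near vertical at (287,207). The brass bleed screw is at (265,320), the bench cap at (309,53) and the green cap at (166,158). Now I'll measure the disc, the rib and the tank edges.

```bash
python3 - <<'E'
from h import *
import pickle
C=pickle.load(open("w1.pkl","rb"));i=cv2.imread("pics/w1.png");g=cv2.cvtColor(i,cv2.COLOR_BGR2GRAY)
# rectified top-down patch on plane z: metric sampling via projection
def ortho(z,c,h,s):
    n=int(2*h/s);X,Y=np.meshgrid(c[0]+h-np.arange(n)*s,c[1]+h-np.arange(n)*s,indexing="ij")
    p=proj(C,np.c_[X.ravel(),Y.ravel(),np.full(X.size,z)]).astype(np.float32).reshape(n,n,2)
    return cv2.remap(i,p[...,0],p[...,1],cv2.INTER_CUBIC)
a=ortho(.226,(.587,-.132),.05,.00025);b=ortho(.250,(.587,-.132),.05,.00025)
v=np.hstack([a,b]);v=np.clip(v.astype(float)*2.2,0,255).astype(np.uint8);cv2.imwrite("pics/o1.png",v)
# tank edges: bright pixels on z=.195 plane
t=ortho(.195,(.567,-.2),.16,.0005);gt=cv2.cvtColor(t,cv2.COLOR_BGR2GRAY);m=(gt>140).astype(np.uint8)
m=cv2.morphologyEx(m,cv2.MORPH_OPEN,np.ones((5,5)));k=max(cv2.findContours(m,0,2)[0],key=cv2.contourArea)
(cx,cy),wh,an=cv2.minAreaRect(k);print("tank c",.567+.16-cy*.0005,-.2+.16-cx*.0005,np.array(wh)*.0005,an)
E
```

```text
tank c 0.56725 -0.20975000000000002 [0.3195 0.2995] 90.0
```

View pics/o1.png

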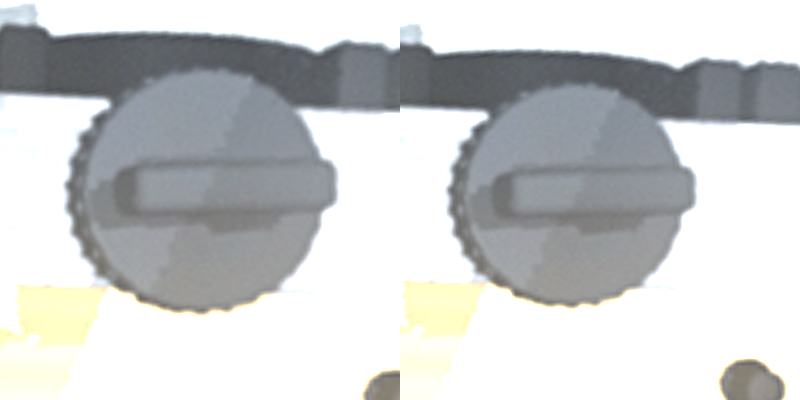

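The orthorectified crop puts the disc centre at about (205,189) and the rib at about (203,191), both 0.25 mm/px. That gives an axis at (0.5895, -0.133). The rib is about 0.02 rad anticlockwise of world y, and the radiator's yaw is about -0.04.

{"fn": "arm_command", "kwargs": {
  "moves": [-0.0026,0.0036,0,0,0,0,0,0.087,0,0,0.025,0,0,0,0.025,0,0,0,0.025,0,0,0,0.02,0,0,0,0.015,0,0,0,0.01,0,0,0,0.005,0,0,0,0.005,0,0,0,0,0,0,0,0,0],
  "gripper": 0.1
}}

```text
t: 5.03
position: [0.5896, -0.1331, 0.2317]
tcp_rot: [0.0, 0.702, 0.712, 0.0]
ft_force: [0.9, -0.7, 1.2]
gripper_width: 0.038
finger_force: 0.0
```

```bash
python3 - <<'E'
from h import *
s,M=st();print(s["position"],M.round(3).tolist(),s["ft_force"],s["torque"],s["gripper_width"])
i=arm.snapshot("wrist");cv2.imwrite("pics/w2.png",i[...,::-1])
E
```

```text
[ 0.58959795 -0.13313275  0.23171628] [[-0.015, 1.0, 0.001], [1.0, 0.015, -0.0], [-0.0, 0.001, -1.0]] [ 0.85255502 -0.72534561  1.16711151] [-0.00609395 -0.01074238  0.01113152] 0.03804395882759487
```

View pics/w2.png

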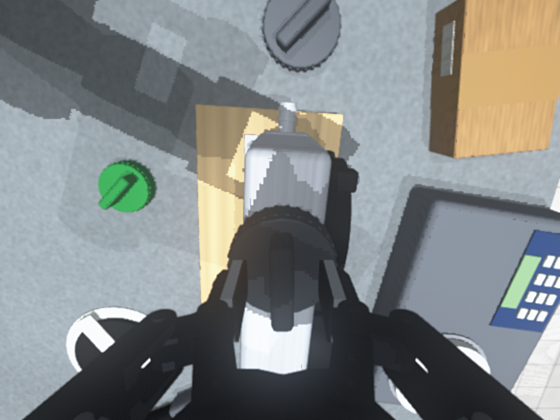

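The picture shows the rib at (283,280), centred between the fingers at (237,285) and (333,285). I'll close on it.

{"fn": "arm_command", "kwargs": {
  "moves": [0,0,0,0,0,0,0,0,0,0,0,0,0,0,0,0,0,0,0,0,0,0,0,0],
  "gripper": 1
}}

```text
t: 5.82
position: [0.5894, -0.1331, 0.2316]
tcp_rot: [0.0, 0.702, 0.712, -0.0]
ft_force: [-3.0, 0.1, 6.2]
gripper_width: 0.0104
finger_force: 60.5
```

```bash
cat > o.py <<'E'
from h import *
s,M=st();print(round(s["t"],2),s["position"].round(4),"rib",round(float(np.arctan2(M[1,1],M[0,1])),4),"F",s["ft_force"].round(2),"T",s["torque"].round(3),"w",round(float(s["gripper_width"]),4),"q6",s["joint_pos"][5].round(2),"ff",s["finger_force"],"je6",s["joint_efforts"][5].round(3))
E
python3 o.py
```

```text
5.83 [ 0.5894 -0.1331  0.2316] rib 0.015 F [-2.97  0.11  6.25] T [ 0.001  0.54  -0.006] w 0.0104 q6 -0.43 ff 60.49428105354309 je6 -0.014
```

{"fn": "arm_command", "kwargs": {
  "moves": [0,0,0,-0.06,0,0,0,-0.06,0,0,0,-0.06,0,0,0,-0.06,0,0,0,-0.06,0,0,0,-0.04]
}}

```text
t: 6.58
position: [0.5898, -0.133, 0.2317]
tcp_rot: [0.001, 0.57, 0.821, 0.0]
ft_force: [-0.6, 0.7, 4.4]
gripper_width: 0.0106
finger_force: 60.4
```

```bash
python3 o.py
```

```text
6.58 [ 0.5898 -0.133   0.2317] rib 0.3566 F [-0.6   0.69  4.42] T [ 0.151  0.153 -0.031] w 0.0106 q6 -0.77 ff 60.43148875236511 je6 0.282
```

{"fn": "arm_command", "kwargs": {
  "moves": [0,0,0,-0.02,0,0,0,-0.02]
}}

```text
t: 6.82
position: [0.5898, -0.133, 0.2317]
tcp_rot: [0.001, 0.554, 0.832, 0.0]
ft_force: [-1.5, 1.1, 5.3]
gripper_width: 0.0106
finger_force: 60.4
```

```bash
python3 o.py
```

```text
6.83 [ 0.5898 -0.133   0.2317] rib 0.3955 F [-1.49  1.13  5.29] T [ 0.14   0.151 -0.104] w 0.0106 q6 -0.81 ff 60.44504642486572 je6 0.148
```

{"fn": "arm_command", "kwargs": {
  "moves": [0,0,0,-0.02,0,0,0,0]
}}

```text
t: 7.08
position: [0.5898, -0.133, 0.2317]
tcp_rot: [0.001, 0.546, 0.838, 0.0]
ft_force: [-0.4, 1.0, 4.7]
gripper_width: 0.0105
finger_force: 60.5
```

```bash
python3 o.py
```

```text
7.08 [ 0.5898 -0.133   0.2317] rib 0.4151 F [-0.43  1.02  4.65] T [ 0.166  0.158 -0.004] w 0.0105 q6 -0.83 ff 60.47514796257019 je6 -0.097
```

{"fn": "arm_command", "kwargs": {
  "moves": [0,0,0,-0.015,0,0,0,0]
}}

```text
t: 7.32
position: [0.5898, -0.133, 0.2317]
tcp_rot: [0.001, 0.54, 0.842, 0.0]
ft_force: [-0.9, 1.6, 4.8]
gripper_width: 0.0105
finger_force: 60.5
```

```bash
python3 o.py
```

```text
7.33 [ 0.5898 -0.133   0.2317] rib 0.43 F [-0.93  1.64  4.78] T [ 0.259  0.178 -0.072] w 0.0105 q6 -0.85 ff 60.475369691848755 je6 -0.073
```

{"fn": "arm_command", "kwargs": {
  "moves": [0,0,0,-0.015,0,0,0,0]
}}

```text
t: 7.58
position: [0.5898, -0.133, 0.2317]
tcp_rot: [0.001, 0.534, 0.846, 0.0]
ft_force: [-1.6, 0.2, 6.2]
gripper_width: 0.0108
finger_force: 60.5
```

```bash
python3 o.py
```

```text
7.58 [ 0.5898 -0.133   0.2317] rib 0.445 F [-1.59  0.2   6.22] T [ 0.204  0.158 -0.028] w 0.0108 q6 -0.86 ff 60.474421977996826 je6 -0.072
```

{"fn": "arm_command", "kwargs": {
  "moves": [0,0,0,-0.015,0,0,0,0]
}}

```text
t: 7.82
position: [0.5898, -0.133, 0.2317]
tcp_rot: [0.001, 0.527, 0.85, 0.0]
ft_force: [-0.5, 0.7, 5.6]
gripper_width: 0.0108
finger_force: 60.5
```

```bash
python3 o.py
```

```text
7.83 [ 0.5898 -0.133   0.2317] rib 0.46 F [-0.49  0.73  5.65] T [ 0.186  0.146 -0.005] w 0.0108 q6 -0.88 ff 60.471922159194946 je6 -0.071
```

{"fn": "arm_command", "kwargs": {
  "moves": [0,0,0,-0.015,0,0,0,0]
}}

```text
t: 8.07
position: [0.5898, -0.133, 0.2317]
tcp_rot: [0.001, 0.521, 0.854, 0.0]
ft_force: [-1.0, 1.6, 4.7]
gripper_width: 0.0104
finger_force: 60.5
```

```bash
python3 o.py
```

```text
8.07 [ 0.5898 -0.133   0.2317] rib 0.475 F [-1.03  1.56  4.7 ] T [0.151 0.152 0.013] w 0.0104 q6 -0.89 ff 60.471049547195435 je6 -0.073
```

{"fn": "arm_command", "kwargs": {
  "moves": [0,0,0,-0.015,0,0,0,0]
}}

```text
t: 8.32
position: [0.5898, -0.133, 0.2317]
tcp_rot: [0.001, 0.514, 0.858, 0.0]
ft_force: [-1.7, 0.6, 4.9]
gripper_width: 0.0105
finger_force: 60.5
```

```bash
python3 o.py
```

```text
8.32 [ 0.5898 -0.133   0.2317] rib 0.4901 F [-1.75  0.63  4.95] T [ 0.182  0.095 -0.028] w 0.0105 q6 -0.91 ff 60.46852469444275 je6 -0.065
```

{"fn": "arm_command", "kwargs": {
  "moves": [0,0,0,-0.015,0,0,0,0]
}}

```text
t: 8.57
position: [0.5898, -0.1331, 0.2317]
tcp_rot: [0.001, 0.508, 0.861, 0.0]
ft_force: [-0.8, 0.3, 4.7]
gripper_width: 0.0108
finger_force: 60.5
```

```bash
python3 o.py
```

```text
8.57 [ 0.5898 -0.1331  0.2317] rib 0.505 F [-0.82  0.27  4.74] T [0.179 0.1   0.023] w 0.0108 q6 -0.92 ff 60.465567111968994 je6 -0.067
```

{"fn": "arm_command", "kwargs": {
  "moves": [0,0,0,-0.015,0,0,0,0]
}}

```text
t: 8.82
position: [0.5898, -0.1331, 0.2317]
tcp_rot: [0.001, 0.502, 0.865, 0.0]
ft_force: [-0.3, 0.4, 5.0]
gripper_width: 0.0105
finger_force: 60.5
```

```bash
python3 o.py
```

```text
8.82 [ 0.5898 -0.1331  0.2317] rib 0.52 F [-0.31  0.38  5.04] T [0.189 0.14  0.   ] w 0.0105 q6 -0.94 ff 60.46282410621643 je6 -0.063
```

{"fn": "arm_command", "kwargs": {
  "moves": [0,0,0,-0.015,0,0,0,0]
}}

```text
t: 9.07
position: [0.5898, -0.133, 0.2316]
tcp_rot: [0.001, 0.495, 0.869, 0.0]
ft_force: [0.0, 1.3, 5.4]
gripper_width: 0.0104
finger_force: 60.5
```

```bash
python3 o.py
```

```text
9.07 [ 0.5898 -0.133   0.2316] rib 0.535 F [0.04 1.29 5.42] T [ 0.18   0.102 -0.04 ] w 0.0104 q6 -0.95 ff 60.462480783462524 je6 -0.066
```

{"fn": "arm_command", "kwargs": {
  "moves": [0,0,0,-0.015,0,0,0,0]
}}

```text
t: 9.32
position: [0.5898, -0.1331, 0.2317]
tcp_rot: [0.001, 0.489, 0.873, 0.0]
ft_force: [-0.7, 0.4, 5.1]
gripper_width: 0.0107
finger_force: 60.5
```

```bash
python3 o.py
```

```text
9.32 [ 0.5898 -0.1331  0.2317] rib 0.55 F [-0.65  0.38  5.14] T [0.12  0.133 0.037] w 0.0107 q6 -0.97 ff 60.45418739318848 je6 -0.062
```

{"fn": "arm_command", "kwargs": {
  "moves": [0,0,0,-0.015,0,0,0,0]
}}

```text
t: 9.57
position: [0.5898, -0.1331, 0.2317]
tcp_rot: [0.001, 0.482, 0.876, 0.0]
ft_force: [-0.6, 0.8, 4.6]
gripper_width: 0.0103
finger_force: 60.5
```

```bash
python3 o.py
```

```text
9.57 [ 0.5898 -0.1331  0.2317] rib 0.5649 F [-0.62  0.76  4.59] T [ 0.142  0.154 -0.079] w 0.0103 q6 -0.98 ff 60.47442555427551 je6 -0.144
```

{"fn": "arm_command", "kwargs": {
  "moves": [0,0,0,-0.008,0,0,0,0]
}}

```text
t: 9.82
position: [0.5897, -0.133, 0.2317]
tcp_rot: [0.0, 0.479, 0.878, 0.0]
ft_force: [0.0, 0.9, 5.5]
gripper_width: 0.0107
finger_force: 60.5
```

```bash
python3 o.py
```

```text
9.82 [ 0.5897 -0.133   0.2317] rib 0.5727 F [0.03 0.87 5.53] T [ 0.191  0.189 -0.118] w 0.0107 q6 -0.99 ff 60.50140857696533 je6 -0.167
```

{"fn": "arm_command", "kwargs": {
  "moves": [0,0,0,-0.01,0,0,0,0,0,0,0,0]
}}

```text
t: 10.2
position: [0.5897, -0.1329, 0.2317]
tcp_rot: [0.0, 0.474, 0.88, 0.0]
ft_force: [-0.4, 0.5, 5.8]
gripper_width: 0.0107
finger_force: 60.5
```

```bash
python3 o.py
```

```text
10.2 [ 0.5897 -0.1329  0.2317] rib 0.5827 F [-0.4   0.52  5.76] T [ 0.325  0.26  -0.199] w 0.0107 q6 -1.0 ff 60.5331015586853 je6 -0.154
```

The reaction torque climbs steadily at 0.57 to 0.58 rad, from -0.08 to -0.12 to -0.20 N m. That is the first stop, so I'll hold lightly here.

{"fn": "arm_command", "kwargs": {
  "moves": [0,0,0,0,0,0,0,0,0,0,0,0,0,0,0,0,0,0,0,0,0,0,0,0,0,0,0,0,0,0,0,0,0,0,0,0,0,0,0,0,0,0,0,0,0,0,0,0,0,0,0,0,0,0,0,0,0,0,0,0,0,0,0,0,0,0,0,0]
}}

```text
t: 12.32
position: [0.5897, -0.1329, 0.2317]
tcp_rot: [0.0, 0.474, 0.88, 0.0]
ft_force: [-2.1, 2.0, 5.1]
gripper_width: 0.0106
finger_force: 60.5
```

```bash
python3 o.py
```

```text
12.32 [ 0.5897 -0.1329  0.2317] rib 0.5826 F [-2.13  2.04  5.14] T [ 0.278  0.298 -0.099] w 0.0106 q6 -1.0 ff 60.487468242645264 je6 -0.161
```

{"fn": "arm_command", "kwargs": {
  "moves": [0,0,0.001,0,0,0,0.001,0,0,0,0,0]
}}

```text
t: 12.7
position: [0.5897, -0.1329, 0.2304]
tcp_rot: [0.001, 0.474, 0.88, 0.0]
ft_force: [-1.1, 2.0, 9.5]
gripper_width: 0.0105
finger_force: 61.1
```

```bash
python3 o.py
```

```text
12.7 [ 0.5897 -0.1329  0.2304] rib 0.5827 F [-1.09  2.01  9.53] T [ 0.403  0.506 -0.159] w 0.0105 q6 -1.0 ff 61.14828944206238 je6 -0.163
```

{"fn": "arm_command", "kwargs": {
  "moves": [0,0,0.0007,0,0,0,0,0]
}}

```text
t: 12.95
position: [0.5897, -0.1329, 0.2298]
tcp_rot: [0.001, 0.474, 0.88, 0.0]
ft_force: [-2.9, 2.7, 10.0]
gripper_width: 0.0106
finger_force: 61.3
```

```bash
python3 o.py
```

```text
12.95 [ 0.5897 -0.1329  0.2298] rib 0.5827 F [-2.94  2.75  9.99] T [ 0.381  0.554 -0.199] w 0.0106 q6 -1.0 ff 61.27989649772644 je6 -0.163
```

{"fn": "arm_command", "kwargs": {
  "moves": [0,0,0.0007,0,0,0,0,0]
}}

```text
t: 13.2
position: [0.5897, -0.1329, 0.2293]
tcp_rot: [0.001, 0.474, 0.88, 0.0]
ft_force: [-3.1, 1.4, 11.0]
gripper_width: 0.0105
finger_force: 61.4
```

```bash
python3 o.py
```

```text
13.2 [ 0.5897 -0.1329  0.2293] rib 0.5828 F [-3.08  1.4  10.95] T [ 0.442  0.59  -0.148] w 0.0105 q6 -1.0 ff 61.36496901512146 je6 -0.155
```

{"fn": "arm_command", "kwargs": {
  "moves": [0,0,0.0007,0,0,0,0,0]
}}

```text
t: 13.45
position: [0.5897, -0.1329, 0.2286]
tcp_rot: [0.001, 0.474, 0.88, 0.0]
ft_force: [-4.2, 1.9, 10.8]
gripper_width: 0.0107
finger_force: 61.4
```

```bash
python3 o.py
```

```text
13.45 [ 0.5897 -0.1329  0.2286] rib 0.5828 F [-4.24  1.89 10.81] T [ 0.352  0.562 -0.101] w 0.0107 q6 -1.0 ff 61.401275396347046 je6 -0.144
```

{"fn": "arm_command", "kwargs": {
  "moves": [0,0,0.0007,0,0,0,0,0]
}}

```text
t: 13.7
position: [0.5897, -0.1329, 0.228]
tcp_rot: [0.001, 0.474, 0.88, 0.0]
ft_force: [-2.5, 1.8, 11.9]
gripper_width: 0.0105
finger_force: 61.5
```

```bash
python3 o.py
```

```text
13.7 [ 0.5897 -0.1329  0.228 ] rib 0.5828 F [-2.5  1.8 11.9] T [ 0.349  0.638 -0.132] w 0.0105 q6 -1.0 ff 61.45195126533508 je6 -0.131
```

{"fn": "arm_command", "kwargs": {
  "moves": [0,0,0.0006,0,0,0,0,0]
}}

```text
t: 13.95
position: [0.5897, -0.1329, 0.2274]
tcp_rot: [0.001, 0.474, 0.88, 0.0]
ft_force: [-3.9, 2.1, 11.2]
gripper_width: 0.0108
finger_force: 61.5
```

```bash
python3 o.py
```

```text
13.95 [ 0.5897 -0.1329  0.2274] rib 0.5828 F [-3.9   2.11 11.23] T [ 0.359  0.597 -0.112] w 0.0108 q6 -1.0 ff 61.458678245544434 je6 -0.117
```

{"fn": "arm_command", "kwargs": {
  "moves": [0,0,0.0006,0,0,0,0,0]
}}

```text
t: 14.2
position: [0.5897, -0.133, 0.2268]
tcp_rot: [0.001, 0.474, 0.88, 0.0]
ft_force: [-4.0, 2.2, 12.0]
gripper_width: 0.0107
finger_force: 61.4
```

```bash
python3 o.py
```

```text
14.2 [ 0.5897 -0.133   0.2268] rib 0.5828 F [-3.97  2.21 12.03] T [ 0.372  0.634 -0.121] w 0.0107 q6 -1.0 ff 61.43443465232849 je6 -0.098
```

{"fn": "arm_command", "kwargs": {
  "moves": [0,0,0,-0.015,0,0,0,0]
}}

```text
t: 14.45
position: [0.5897, -0.1329, 0.2268]
tcp_rot: [0.001, 0.467, 0.884, 0.0]
ft_force: [-3.6, 2.3, 10.3]
gripper_width: 0.0104
finger_force: 61.4
```

```bash
python3 o.py
```

```text
14.45 [ 0.5897 -0.1329  0.2268] rib 0.5979 F [-3.6   2.33 10.31] T [ 0.422  0.64  -0.099] w 0.0104 q6 -1.02 ff 61.39928340911865 je6 -0.199
```

{"fn": "arm_command", "kwargs": {
  "moves": [0,0,0.0006,0,0,0,0,0]
}}

```text
t: 14.7
position: [0.5897, -0.1329, 0.2261]
tcp_rot: [0.001, 0.467, 0.884, 0.0]
ft_force: [-3.3, 2.4, 11.3]
gripper_width: 0.0109
finger_force: 61.3
```

```bash
python3 o.py
```

```text
14.7 [ 0.5897 -0.1329  0.2261] rib 0.5979 F [-3.28  2.38 11.27] T [ 0.341  0.633 -0.016] w 0.0109 q6 -1.02 ff 61.2749183177948 je6 -0.037
```

{"fn": "arm_command", "kwargs": {
  "moves": [0,0,0.0006,0,0,0,0,0]
}}

```text
t: 14.95
position: [0.5897, -0.133, 0.2256]
tcp_rot: [0.001, 0.467, 0.884, 0.0]
ft_force: [-4.3, 1.0, 12.3]
gripper_width: 0.0107
finger_force: 61.4
```

```bash
python3 o.py
```

```text
14.95 [ 0.5897 -0.133   0.2256] rib 0.5979 F [-4.33  0.97 12.3 ] T [ 0.34   0.619 -0.067] w 0.0107 q6 -1.02 ff 61.44296050071716 je6 -0.024
```

The stop torque dropped to near zero at about 5.6 mm pressed, with about 12 N. I'll turn on past it, starting carefully.

{"fn": "arm_command", "kwargs": {
  "moves": [0,0,0,-0.015,0,0,0,-0.015,0,0,0,0]
}}

```text
t: 15.32
position: [0.5898, -0.133, 0.2257]
tcp_rot: [0.001, 0.454, 0.891, 0.0]
ft_force: [-3.0, 2.3, 11.8]
gripper_width: 0.0109
finger_force: 61.4
```

```bash
python3 o.py
```

```text
15.32 [ 0.5898 -0.133   0.2257] rib 0.628 F [-3.    2.25 11.78] T [ 0.38   0.586 -0.068] w 0.0109 q6 -1.05 ff 61.43856883049011 je6 -0.109
```

Low torque, so it's turning freely.

{"fn": "arm_command", "kwargs": {
  "moves": [0,0,0,-0.03,0,0,0,-0.03,0,0,0,-0.03]
}}

```text
t: 15.7
position: [0.5898, -0.1329, 0.2257]
tcp_rot: [0.001, 0.413, 0.911, 0.0]
ft_force: [-3.4, 1.9, 12.2]
gripper_width: 0.0107
finger_force: 61.5
```

```bash
python3 o.py
```

```text
15.7 [ 0.5898 -0.1329  0.2257] rib 0.7188 F [-3.44  1.89 12.17] T [ 0.435  0.586 -0.159] w 0.0107 q6 -1.14 ff 61.473541259765625 je6 0.181
```

{"fn": "arm_command", "kwargs": {
  "moves": [0,0,0,-0.05,0,0,0,-0.05]
}}

```text
t: 15.95
position: [0.5897, -0.1329, 0.2256]
tcp_rot: [0.001, 0.367, 0.93, 0.0]
ft_force: [-3.9, 1.6, 12.0]
gripper_width: 0.0104
finger_force: 61.5
```

```bash
python3 o.py
```

```text
15.95 [ 0.5897 -0.1329  0.2256] rib 0.8194 F [-3.93  1.57 12.02] T [ 0.397  0.643 -0.148] w 0.0104 q6 -1.24 ff 61.45204424858093 je6 0.425
```

{"fn": "arm_command", "kwargs": {
  "moves": [0,0,0,-0.06,0,0,0,-0.06,0,0,0,-0.06,0,0,0,-0.06,0,0,0,-0.06,0,0,0,-0.06,0,0,0,-0.06,0,0,0,-0.06,0,0,0,-0.05,0,0,0,0]
}}

```text
t: 17.2
position: [0.5897, -0.133, 0.2256]
tcp_rot: [0.001, 0.111, 0.994, -0.0]
ft_force: [-3.2, 1.0, 12.1]
gripper_width: 0.0105
finger_force: 61.4
```

```bash
python3 - <<'E'
exec(open("o.py").read())
cv2.imwrite("pics/w3.png",arm.snapshot("wrist")[100:400,120:460,::-1])
E
```

```text
17.2 [ 0.5897 -0.133   0.2256] rib 1.3483 F [-3.16  0.97 12.13] T [ 0.308  0.682 -0.063] w 0.0105 q6 -1.77 ff 61.44892930984497 je6 -0.257
```

View pics/w3.png

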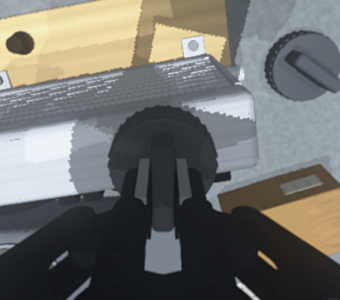

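The rib at crop (162,180) is still aligned between the fingers, so the cap turned with the gripper. I'll lift it slowly.

{"fn": "arm_command", "kwargs": {
  "moves": [0,0,-0.002,0,0,0,-0.002,0,0,0,-0.002,0,0,0,-0.002,0,0,0,-0.003,0]
}}

```text
t: 17.88
position: [0.5894, -0.133, 0.2347]
tcp_rot: [-0.0, 0.111, 0.994, 0.0]
ft_force: [-0.4, 0.4, -1.6]
gripper_width: 0.0102
finger_force: 59.6
```

```bash
python3 o.py
```

```text
17.88 [ 0.5894 -0.133   0.2347] rib 1.348 F [-0.4   0.41 -1.65] T [0.069 0.023 0.039] w 0.0102 q6 -1.77 ff 59.581815004348755 je6 0.003
```

{"fn": "arm_command", "kwargs": {
  "moves": [0,0,-0.002,0,0,0,-0.002,0,0,0,-0.002,0]
}}

```text
t: 18.25
position: [0.5895, -0.1331, 0.241]
tcp_rot: [-0.0, 0.111, 0.994, 0.0]
ft_force: [-0.7, 0.0, -1.8]
gripper_width: 0.011
finger_force: 59.6
```

```bash
python3 o.py
```

```text
18.25 [ 0.5895 -0.1331  0.241 ] rib 1.348 F [-0.71  0.01 -1.78] T [-0.049  0.036 -0.014] w 0.011 q6 -1.77 ff 59.565022587776184 je6 0.0
```

The cap is free, with only its own weight of about 1.7 N on the wrist. I'll carry it to the near compartment, centred at about (0.434, 0.183).

{"fn": "arm_command", "kwargs": {
  "moves": [0,0,-0.015,0,0,0,-0.03,0,0,0,-0.03,0,0.0122,0.0154,0,0,0.0221,0.0274,0,0,0.0221,0.0274,0,0,0.0221,0.0274,0,0,0.0221,0.0274,0,0,0.0221,0.0274,0,0,0.0221,0.0274,0,0,0.0221,0.0274,0,0,0.0221,0.0274,0,0,0.0221,0.0274,0,0,0.0101,0.012,0,0,0,0,0,0,0,0,0,0]
}}

```text
t: 20.25
position: [0.4348, 0.1823, 0.3162]
tcp_rot: [0.0, 0.112, 0.994, -0.0]
ft_force: [0.1, -0.3, -1.3]
gripper_width: 0.0106
finger_force: 59.6
```

```bash
python3 - <<'E'
exec(open("o.py").read())
i=arm.snapshot("wrist");C=cam("wrist")
t=arm.snapshot("top");
P=proj(C,[(.434,.183,.004)]+[(.434+a*np.cos(.09)-b*np.sin(.09),.183+a*np.sin(.09)+b*np.cos(.09),.028) for a,b in((-.059,-.073),(.059,-.073),(.059,.073),(-.059,.073))]);print(P.round(0).tolist())
for p in P: cv2.drawMarker(i,tuple(int(v) for v in p),(255,0,0),0,12,1)
cv2.imwrite("pics/w4.png",np.vstack([i[...,::-1]]))
E
```

```text
20.25 [0.4348 0.1823 0.3162] rib 1.3472 F [ 0.11 -0.28 -1.35] T [-0.035  0.027 -0.024] w 0.0106 q6 -1.2 ff 59.639208912849426 je6 0.001
[[283.0, 167.0], [221.0, 146.0], [250.0, 221.0], [342.0, 192.0], [321.0, 113.0]]
```

View pics/w4.png

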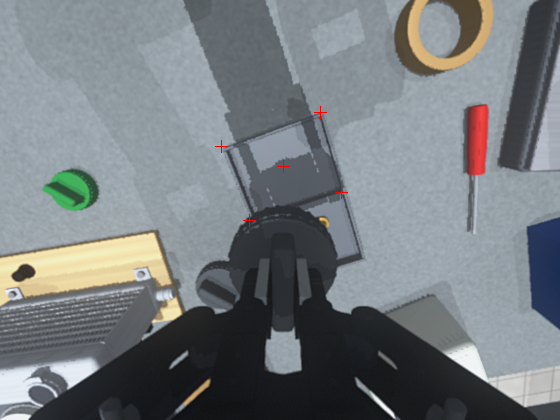

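The cap is held at (283,265), and the projected compartment corners match the tray outline at (228,148), (318,115), (340,192) and (248,215). I'll descend.

{"fn": "arm_command", "kwargs": {
  "moves": [0,0,0.02,0,0,0,0.035,0,0,0,0.035,0,0,0,0.035,0,0,0,0.035,0,0,0,0.035,0,0,0,0.03,0,0,0,0.02,0,0,0,0.01,0,0,0,0.01,0,0,0,0.005,0,0,0,0,0]
}}

```text
t: 21.85
position: [0.4344, 0.183, 0.0462]
tcp_rot: [0.0, 0.111, 0.994, 0.0]
ft_force: [0.0, -0.2, -1.0]
gripper_width: 0.0106
finger_force: 59.6
```

```bash
python3 o.py
```

```text
21.85 [0.4344 0.183  0.0462] rib 1.348 F [ 0.04 -0.16 -1.01] T [ 0.02  -0.02  -0.002] w 0.0106 q6 -1.2 ff 59.61942493915558 je6 -0.001
```

{"fn": "arm_command", "kwargs": {
  "moves": [0,0,0.003,0,0,0,0.003,0,0,0,0.0025,0,0,0,0,0]
}}

```text
t: 22.35
position: [0.4342, 0.183, 0.0374]
tcp_rot: [-0.0, 0.111, 0.994, -0.0]
ft_force: [0.4, -0.1, -1.4]
gripper_width: 0.0104
finger_force: 59.6
```

```bash
python3 o.py
```

```text
22.35 [0.4342 0.183  0.0374] rib 1.348 F [ 0.35 -0.09 -1.35] T [0.014 0.046 0.03 ] w 0.0104 q6 -1.2 ff 59.61913347244263 je6 -0.0
```

{"fn": "arm_command", "kwargs": {
  "moves": [0,0,0.0015,0,0,0,0.0015,0,0,0,0,0]
}}

```text
t: 22.72
position: [0.4342, 0.183, 0.0345]
tcp_rot: [-0.0, 0.111, 0.994, -0.0]
ft_force: [0.3, -0.7, -0.5]
gripper_width: 0.011
finger_force: 59.6
```

{"fn": "arm_command", "kwargs": {
  "moves": [0,0,0.001,0,0,0,0.001,0,0,0,0,0]
}}

```text
t: 23.1
position: [0.4342, 0.183, 0.0325]
tcp_rot: [-0.0, 0.111, 0.994, -0.0]
ft_force: [0.7, -0.2, -1.6]
gripper_width: 0.0103
finger_force: 59.6
```

{"fn": "arm_command", "kwargs": {
  "moves": [0,0,0.0008,0,0,0,0,0]
}}

```text
t: 23.35
position: [0.4343, 0.183, 0.0318]
tcp_rot: [0.0, 0.111, 0.994, 0.0]
ft_force: [0.0, 0.4, -0.8]
gripper_width: 0.0106
finger_force: 59.6
```

{"fn": "arm_command", "kwargs": {
  "moves": [0,0,0.0006,0,0,0,0,0]
}}

```text
t: 23.6
position: [0.4343, 0.1829, 0.0317]
tcp_rot: [0.0, 0.111, 0.994, -0.0]
ft_force: [-2.4, -1.7, 6.6]
gripper_width: 0.0107
finger_force: 60.5
```

{"fn": "arm_command", "kwargs": {
  "moves": [0,0,0.0006,0,0,0,0,0]
}}

```text
t: 23.85
position: [0.4343, 0.1829, 0.0316]
tcp_rot: [0.0, 0.111, 0.994, -0.0]
ft_force: [-3.7, -2.5, 13.7]
gripper_width: 0.0104
finger_force: 61.8
```

{"fn": "arm_command", "kwargs": {
  "moves": [0,0,0.0006,0,0,0,0,0]
}}

```text
t: 24.1
position: [0.4343, 0.183, 0.0316]
tcp_rot: [0.001, 0.111, 0.994, 0.0]
ft_force: [-6.0, -2.7, 22.3]
gripper_width: 0.0108
finger_force: 63.0
```

It touched down at TCP z 0.0317. I'll relieve the press, then open.

{"fn": "arm_command", "kwargs": {
  "moves": [0,0,-0.0006,0,0,0,-0.0006,0,0,0,-0.0003,0,0,0,0,0]
}}

```text
t: 24.6
position: [0.4343, 0.183, 0.0317]
tcp_rot: [0.0, 0.111, 0.994, -0.0]
ft_force: [-1.6, -1.6, 6.9]
gripper_width: 0.0102
finger_force: 60.6
```

{"fn": "arm_command", "kwargs": {
  "moves": [0,0,0,0,0,0,0,0,0,0,0,0,0,0,0,0,0,0,0,0],
  "gripper": 0.1
}}

```text
t: 25.22
position: [0.4343, 0.183, 0.0315]
tcp_rot: [-0.0, 0.111, 0.994, -0.0]
ft_force: [0.7, -0.3, 0.2]
gripper_width: 0.0386
finger_force: 0.0
```

{"fn": "arm_command", "kwargs": {
  "moves": [0,0,-0.005,0,0,0,-0.01,0,0,0,-0.02,0,0,0,-0.03,0,0,0,-0.03,0,0,0,-0.03,0,0,0,-0.03,0,0,0,-0.03,0,0,0,-0.015,0,0,0,0,0,0,0,0,0]
}}

```text
t: 26.6
position: [0.4339, 0.1829, 0.2311]
tcp_rot: [-0.0, 0.111, 0.994, -0.0]
ft_force: [-0.2, -0.6, -1.1]
gripper_width: 0.0385
finger_force: 0.0
```

```bash
python3 - <<'E'
exec(open("o.py").read())
i=arm.snapshot("wrist")[...,::-1];t=arm.snapshot("scene")[...,::-1]
a=cv2.resize(i[60:300,130:450],(400,300));b=cv2.resize(t[130:340,180:460],(400,300),interpolation=cv2.INTER_CUBIC)
cv2.imwrite("pics/f.png",np.hstack([a,b]))
E
```

```text
26.6 [0.4339 0.1829 0.2311] rib 1.348 F [-0.17 -0.58 -1.13] T [0.002 0.053 0.007] w 0.0385 q6 -1.2 ff 0.0 je6 -0.0
```

View pics/f.png

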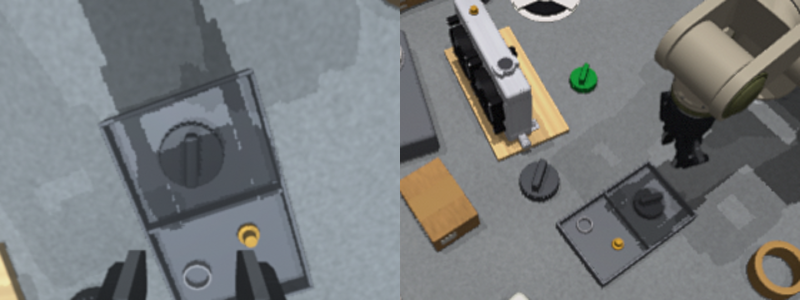

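The left half shows the cap upright in the near compartment at (191,155). The right half shows the neck open at (506,65), the plug and clamp undisturbed, and the gripper clear of everything.

```bash
python3 -c "
from bench import arm
print(arm.close_job())"
```

```text
the job is handed in; nothing more can be done
None
```

The cap was held about 2.5 s at its first stop, pressed with about 12 N, turned off, lifted and set upright in the tray's empty compartment; the final picture shows the neck open and the gripper clear, and the job was handed in at about 27 s (pressing peaked briefly at about 22 N as the cap touched the tray floor).

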